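# Turn the stack-nest tote and stack it on the loaded one

## Task

Put the empty grey stack-nest tote on top of the matching loaded tote, turned end for end so that its lip points the opposite way from the loaded tote's lip: it must stack on the shoulders at rim height, square and centred over the lower tote, and not nest down onto the parcels. The ridge across its middle is its handle. Set it down gently rather than dropping it, let go, and leave the loaded tote upright where it stands.

Things in the scene. Friction and masses are not known exactly. Their poses are not given: they have to be found in the camera images.
- loaded_center (a point): Centre of the loaded tote, 40 mm above its underside. Grey plastic, 208 long (x) x 144 wide (y) x 80 mm high, tapered, 0.9 kg, loose; parcels in it reach 49 mm. A lip juts 19 mm from the rim at its -x end only. Flat shoulders at rim height in the long walls, at x = -60 and +20 mm. A like tote nests inside it; turned 180 degrees it stands on the shoulders, 80 mm higher than this one, not self-centring.
- empty_center (a point): Centre of the empty tote, 40 mm above its underside, near its centre of mass. Same model and size: 208 (x) x 144 (y) x 80 mm, underside 180 x 116 mm, walls 3 mm, 0.16 kg, upright on the table. x axis: along its length, away from its lip; z up. Either tote may be the left or the right one.
- empty_ridge (a point): Grip point of the empty tote's hand ridge, across its middle, 18 mm above its centre. The ridge is 16 mm thick along the tote's x, 60 mm long along y; parallel faces from 44 to 72 mm above the underside (top 8 mm below the rim), flaring to 40 mm thick at the floor. Fingers close along x; over 55 mm is free on each side of it inside the tote, 35 mm either way along y. Same axes as the tote.
- empty_lip (a point): Top of the empty tote's lip (80 mm wide, 6 mm thick): 113 mm from its centre along the tote's -x, at rim height, 80 mm above its underside. Same axes as the tote. In the finished stack it lies at the loaded tote's +x end, opposite that tote's own lip.

How it is judged:
At the end, for the whole second after the job is handed in: The empty tote rests level on the loaded tote's shoulders (underside 74 to 88 mm above the other's), centred within 18 mm, square within 12 degrees, lip at the opposite end from the loaded tote's lip; the loaded tote stands upright on the table within 40 mm of its start; nothing moves (horizontal distance between empty_center and loaded_center below 0.018 m and z of empty_center in the frame of loaded_center between 0.074 and 0.088 m and x of empty_lip in the frame of loaded_center above 0.08 m and angle between the x axis of empty_center and the x axis of loaded_center, either way round below 0.21 rad and angle between each of empty_center, loaded_center's own z axis and vertical below 0.08 rad and height (world z) of loaded_center below 0.05 m and distance of loaded_center from where it was at the start of the episode below 0.04 m and linear speed of empty_tote below 0.02 m/s); the robot touches nothing.
It fails at once if the empty tote is dropped (falls free from more than about 25 mm) (linear speed of empty_tote above 0.7 m/s and contact force between the fingers and empty_tote below 0.1 N).
It fails at once if the loaded tote is tipped by more than 17 degrees or lifted (angle between loaded_center's own z axis and vertical above 0.3 rad or height (world z) of loaded_center above 0.07 m).
It also fails if it takes over 38 s, if anything falls off the work surface, if the arm or the gripper's body presses on something with over 40 N, if the wrist force passes 120 N, or if a joint passes its speed limit or range.

## Robot

A 6-joint arm with a two-finger parallel gripper is mounted at the origin on the work surface. World frame = base frame: x ahead of the robot, y to its left, z up, the work surface at z = 0. Lengths are in m, angles in rad, forces in N, time in s.
With the tool pointing down it reaches from about 0.35 to 0.725 m from the base axis. Payload 4.3 kg.
Tool frame: the origin (TCP) lies at the very end of the fingers, on their centre line; the grasp point (between the pads) lies 19 mm behind it (ctrl.tcp_to_grasp is the distance from the TCP to the grasp point, in m); z points along the fingers, y is the line along which they close (so a half turn about z gives the same grasp; the last joint's range is limited). The gripper opens to 85 mm and grips with 20 to 120 N. Pads are 22 mm wide; open, the fingers measure 114 mm over their backs; the gripper's body (76 mm by 85 mm) begins 54 mm behind the grasp point. The pads swing forward as they close: fully open they stand 13 mm farther back than shut.
Start: joints at [-1.341, 0.377, 0.081, 1.274, 0, 1.46], TCP at [0.192, -0.542, 0.231] pointing down, gripper open.
Joint ranges: [-2.72, 2.72], [-0.84, 1.66], [-1.02, 1.22], [-1.77, 2.12], [-1.37, 1.28], [-3.14, 3.14]. Speed limits (rad/s): [2.57, 2.57, 3.14, 3.14, 3.14, 3.14].

## Interface

Orientations are given as a rotation vector (axis times angle).
In Python, from plant import status, capture, job_done, ctrl gives the robot as it stands. The module is installed in compiled form; this text tells all that it offers.
- The arm moves only by the shell command python3 -m inch 'ROWS' [FORCE]. ROWS is a JSON object of lists of equal length, an entry for each row: "gripper": the finger opening in mm, from 0 to 85.4; "dp": the shift along the tool's x, y, z in units of 0.05 m (1.0 is 0.05 m), a list of three; "twist": the turn about the tool's z in units of 6 degrees (1.0 is 6 degrees). A call has 1 to 5 rows; each row shifts and turns the commanded pose from where the row before left it, along the tool's axes as they then stand; what a row does not reach is not made up. A row lasts 1/10 s, in which the tool goes at most 50 mm and 8.59 degrees, less where a joint would pass 70% of its speed; a pose out of reach is approached as far as the arm can. A call with a number of a shift or a turn outside -1 to 1 is refused whole. A call with a gripper value outside its range is refused whole. The fingers move at their own pace and stop on an object; FORCE is the grip in N (left out, the last holds). Time passes only in rows, so rows that do not move let the fingers close. It gives the time, the measured TCP pose, the force, the opening and the grip force at its end, in the units of the state.
- status.sense(): the state, without advancing time (a new reading comes with each control period).
- capture(name): name is "scene" or "top" or "wrist"; returns a dict with "frame" (420x560x3 uint8, red, green, blue), "camera_matrix" (3x3 intrinsics, pixels), "position" and "attitude" of the camera in the world. Camera axes: x right, y down, z forward; pixel columns grow to the right and rows downward; lengths in m; the calibration is good to about 2 mm. A picture is of the moment at which its call begins. There is no depth.
- job_done(): hands the job in; it is judged then, once.
The state is a dict: "clock": time; "joint_pos": joint angles; "dq": joint speeds; "joint_torque": joint torques, N m; "position": TCP position; "eef_rot": TCP orientation; "contact_force": force on the tool from outside, world axes, zero at the start; "moment": the same for the moment, N m; "grip_width": finger opening in m; "finger_force": force on a finger pad.
Only numpy, scipy, OpenCV 4.12 (cv2) and the standard library are available. Lean on these libraries where they do the work, as an engineer would, in place of code of your own. Each camera call takes 0.05 s, during which the arm holds its last target. There are 200 camera calls.

## Working session

There is one attempt and no reset: what is moved stays moved. The work goes in short steps, Python scripts to look and compute and a shell command to move; the robot and the scene stay as the last step left them, time stands still between calls to the robot, and variables do not carry over. Pictures are saved under pics/ and viewed, at most 10 in all, crops included, and the job is handed in when it is done.

```bash
mkdir -p pics; python3 - <<'E'
from plant import status,capture,ctrl
import cv2
s=status.sense();print(s['clock'],s['position'],s['eef_rot'],s['grip_width'],ctrl.tcp_to_grasp)
for n in ['top','scene']:
    c=capture(n);cv2.imwrite(f'pics/{n}1.png',c['frame'][:,:,::-1]);print(n,c['camera_matrix'],c['position'],c['attitude'])
E
```

```text
0.0 [ 0.19150936 -0.54149709  0.23035822] [-3.09437920e+00 -5.30842091e-01  2.16253772e-04] 0.0851901354785121 0.0187
top [[409.20563162   0.         275.29167647]
 [  0.         409.20563162 211.278893  ]
 [  0.           0.           1.        ]] [0.3699161  0.02065532 0.96629494] [-2.14157972  2.17973827 -0.16596657]
scene [[501.32718227   0.         280.99899016]
 [  0.         501.32718227 203.83163622]
 [  0.           0.           1.        ]] [ 0.89195351 -0.6180826   0.73560073] [-2.19118227 -0.66013511  0.30803882]
```

View pics/top1.png

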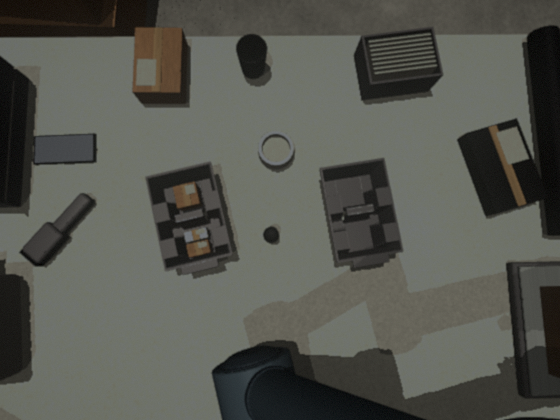

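View pics/scene1.png

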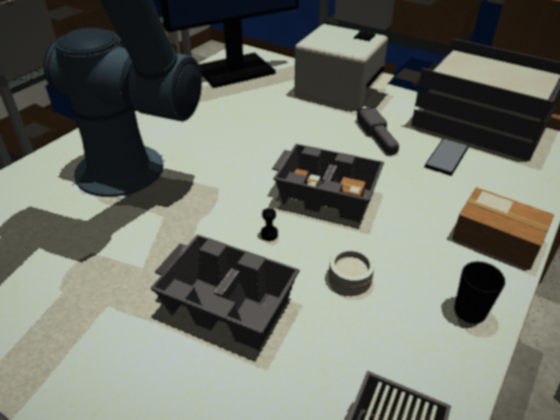

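The top view shows the loaded tote on the left, around (190,217), with its lip at the bottom near (207,270). The empty tote is on the right, around (361,212), with its lip near (373,265). I'll zoom in for the corners.

```bash
python3 - <<'E'
import cv2
i=cv2.imread('pics/top1.png')[150:285,135:415]
i=cv2.convertScaleAbs(cv2.resize(i,None,fx=2.857,fy=2.857,interpolation=cv2.INTER_CUBIC),alpha=2.2)
cv2.imwrite('pics/crop1.png',i);print(i.shape)
E
```

```text
(386, 800, 3)
```

View pics/crop1.png

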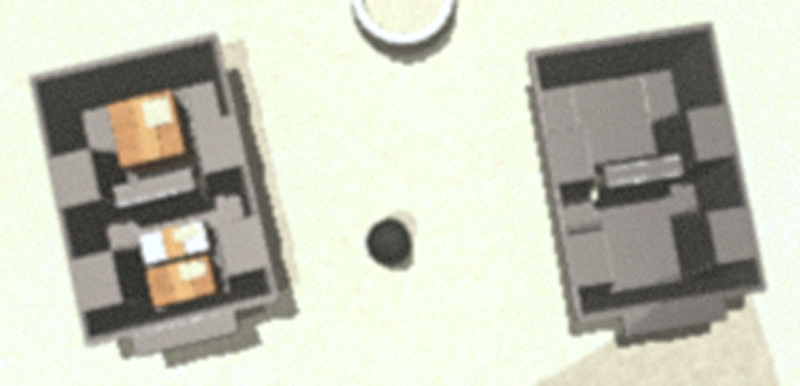

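The corners in the crop are clear. Loaded rim: (31,77), (216,36), (273,293), (87,343). Empty rim: (529,52), (711,24), (765,290), (580,322). Both lips are at the bottom, towards the robot.

```bash
cat > h.py <<'E'
import numpy as np
from scipy.spatial.transform import Rotation as R
from plant import status,capture
def ray(c,uv,z):
    uv=np.atleast_2d(uv).astype(float);d=np.c_[uv,np.ones(len(uv))]@np.linalg.inv(c['camera_matrix']).T@R.from_rotvec(c['attitude']).as_matrix().T
    p=np.array(c['position']);return p+d*((z-p[2])/d[:,2])[:,None]
def proj(c,P):
    q=R.from_rotvec(c['attitude']).inv().apply(np.atleast_2d(P)-c['position'])@np.array(c['camera_matrix']).T
    return q[:,:2]/q[:,2:]
M=np.array([[104,72],[104,-72],[-104,-72],[-104,72]])/1000   # TL TR BR BL, lip at bottom
def fit(P):
    c=P[:,:2].mean(0);Q=P[:,:2]-c
    a=np.arctan2((M[:,0]*Q[:,1]-M[:,1]*Q[:,0]).sum(),(M*Q).sum());r=np.array([[np.cos(a),-np.sin(a)],[np.sin(a),np.cos(a)]])
    return c,a,(Q-M@r.T)*1000
def tool():
    s=status.sense();r=R.from_rotvec(s['eef_rot']);return np.array(s['position']),r,s
E
python3 - <<'E'
from h import *
c=capture('top')
for k in ([(31,77),(216,36),(273,293),(87,343)],[(529,52),(711,24),(765,290),(580,322)]):
    ce,a,e=fit(ray(c,np.array(k)/2.857+[135,150],.08));print(ce,np.degrees(a),e.round(1).tolist(),np.hypot(*ce))
p,r,s=tool();print(r.as_matrix().round(3))
E
```

```text
[0.48477041 0.19231371] 12.70239912412274 [[-0.1, 0.2], [-1.4, -1.2], [2.3, 1.3], [-0.7, -0.4]] 0.5215236442818769
[ 0.49036031 -0.18609375] 8.368857634923453 [[1.6, 0.7], [1.0, -0.3], [-1.1, 0.1], [-1.6, -0.6]] 0.5244846190307493
[[ 0.943  0.333 -0.   ]
 [ 0.333 -0.943  0.002]
 [ 0.    -0.002 -1.   ]]
```

```bash
T='{"gripper":[85,85,85,85,85],"dp":[[0,0,0],[0,0,0],[0,0,0],[0,0,0],[0,0,0]],"twist":[-1,-1,-1,-1,-1]}'
python3 -m inch '{"gripper":[85,85,85,85,85],"dp":[[0,0,0],[0,0,0],[0,0,0],[0,0,0],[0,0,0]],"twist":[-1,-1,-1,-1,-1]}' >/dev/null
python3 -m inch '{"gripper":[85,85,85,85,85],"dp":[[0,0,0],[0,0,0],[0,0,0],[0,0,0],[0,0,0]],"twist":[-1,-1,-1,-1,-1]}' >/dev/null
python3 -m inch '{"gripper":[85,85,85,85],"dp":[[0,0,0],[0,0,0],[0,0,0],[0,0,0]],"twist":[-1,-1,-1,-0.17]}'
python3 -m inch '{"gripper":[85,85,85,85,85],"dp":[[0.62,0.69,0],[0.62,0.69,0],[0.62,0.69,0],[0.62,0.69,0],[0.62,0.69,0]],"twist":[0,0,0,0,0]}' 
python3 -m inch '{"gripper":[85,85,85,85,85],"dp":[[0.62,0.69,0],[0.62,0.69,0],[0.62,0.69,0],[0.62,0.69,0],[0,0,0]],"twist":[0,0,0,0,0]}'
python3 - <<'E'
from h import *
import cv2
p,r,s=tool();print(p,s['joint_pos'],np.degrees(np.arctan2(*r.as_matrix()[1::-1,1])),s['contact_force'])
c=capture('wrist');cv2.imwrite('pics/w1.png',cv2.convertScaleAbs(c['frame'][:,:,::-1],alpha=1.6))
np.savez('w1.npz',**c)
E
```

```text
clock: 1.55
position: [0.1916, -0.5419, 0.231]
eef_rot: [-2.05, -2.38, -0.001]
contact_force: [-0.1, 0.3, -0.4]
grip_width: 0.0851
finger_force: 0.0
clock: 2.05
position: [0.3402, -0.3618, 0.2313]
eef_rot: [2.054, 2.377, 0.0]
contact_force: [0.7, -0.2, -0.1]
grip_width: 0.0849
finger_force: 0.0
clock: 2.55
position: [0.4602, -0.2162, 0.2312]
eef_rot: [-2.044, -2.386, -0.003]
contact_force: [-0.1, -0.3, -0.3]
grip_width: 0.0851
finger_force: 0.0
[ 0.46015316 -0.21615308  0.23116905] [-0.56518984  0.2414632  -0.10844033  1.22081042  0.00195881  0.85166343] 8.8202372169178 [-0.0720838  -0.26473447 -0.30494913]
```

View pics/w1.png

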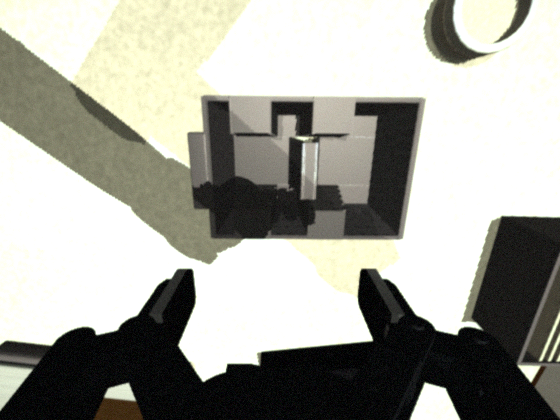

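In the wrist view the empty tote's rim corners are at (203,97), (424,98), (404,239) and (211,238). The ridge top is around (310,169) and the lip is on the left.

```bash
python3 - <<'E'
from h import *
c=dict(np.load('w1.npz'))
P=ray(c,[(424,98),(404,239),(211,238),(203,97)],.08);ce,a,e=fit(P);print(ce,np.degrees(a),e.round(1).tolist())
print(ray(c,[(309.5,169)],.072))
p,r,s=tool();d=r.inv().apply(np.r_[ce,0]-p*[1,1,0])/.05;print('units',d.round(3),'top units',(r.inv().apply(np.r_[.4904,-.1861,0]-p*[1,1,0])/.05).round(3),'twist',(np.degrees(np.arctan2(*r.as_matrix()[1::-1,1])-a))/6)
E
```

```text
[ 0.49135686 -0.18702168] 8.506902598855659 [[0.4, 1.1], [3.4, -0.6], [-3.0, -1.3], [-0.8, 0.8]]
[[ 0.49072644 -0.18380489  0.072     ]]
units [ 0.518  0.74  -0.   ] top units [ 0.539  0.724 -0.   ] twist 0.03220677776438032
```

```bash

python3 -m inch '{"gripper":[85,85,85,85,85],"dp":[[0.54,0.73,0],[0,0,0],[0,0,0.8],[0,0,0.8],[0,0,0.6]],"twist":[0.03,0,0,0,0]}' 
python3 -m inch '{"gripper":[85,85,85,85,85],"dp":[[0,0,0.5],[0,0,0.4],[0,0,0.35],[0,0,0.27],[0,0,0]],"twist":[0,0,0,0,0]}'
python3 - <<'E'
from h import *
p,r,s=tool();print(p,r.inv().apply(np.r_[.491,-.186,.045]-p)/.05,np.degrees(np.arctan2(*r.as_matrix()[1::-1,1])),s['contact_force'])
E
```

```text
clock: 3.1
position: [0.488, -0.1892, 0.1192]
eef_rot: [-2.057, -2.373, 0.002]
contact_force: [-1.2, -0.5, -0.5]
grip_width: 0.0846
finger_force: 0.0
clock: 3.6
position: [0.487, -0.1888, 0.0434]
eef_rot: [-2.055, -2.371, 0.003]
contact_force: [-0.5, 0.0, 0.9]
grip_width: 0.0849
finger_force: 0.0
[ 0.48702432 -0.18878693  0.04338157] [ 0.04397342  0.0864825  -0.03261995] 8.14870357812899 [-0.52381824  0.00410578  0.85405769]
```

```bash

python3 -m inch '{"gripper":[85,85,50,15,8],"dp":[[0.04,0.08,-0.03],[0,0,0],[0,0,0],[0,0,0],[0,0,0]],"twist":[0,0,0,0,0]}' 60
python3 -m inch '{"gripper":[5,5,5,5,5],"dp":[[0,0,0],[0,0,0],[0,0,0],[0,0,0],[0,0,0]],"twist":[0,0,0,0,0]}' 60
python3 -m inch '{"gripper":[5,5,5,5],"dp":[[0,0,0],[0,0,0],[0,0,-0.2],[0,0,0]],"twist":[0,0,0,0]}' 60
python3 - <<'E'
from h import *
import cv2
p,r,s=tool();print(p,s['joint_pos'],np.degrees(np.arctan2(*r.as_matrix()[1::-1,1])),s['contact_force'],s['finger_force'],s['grip_width'])
E
```

```text
clock: 4.1
position: [0.4936, -0.1859, 0.0472]
eef_rot: [2.054, 2.376, 0.0]
contact_force: [0.2, -0.4, -0.4]
grip_width: 0.0434
finger_force: 0.0
clock: 4.6
position: [0.4936, -0.1858, 0.0471]
eef_rot: [2.054, 2.376, 0.0]
contact_force: [-1.5, 0.5, 4.3]
grip_width: 0.0149
finger_force: 60.4
clock: 5.0
position: [0.4937, -0.1859, 0.0576]
eef_rot: [2.054, 2.376, 0.0]
contact_force: [0.1, -0.5, -1.1]
grip_width: 0.0152
finger_force: 59.7
[ 0.49373142 -0.18590353  0.05756383] [-4.80393383e-01  4.02522962e-01 -3.57055541e-01  8.10337321e-01
  1.75231170e-05  9.45369393e-01] 8.309821222599453 [ 0.05119381 -0.51610952 -1.09517333] 59.69180881977081 0.015167118263726095
```

```bash

python3 -m inch '{"gripper":[5,5,5,5,5],"dp":[[0,0,-0.5],[0,0,-0.7],[0,0,-0.8],[0,0,-0.7],[0,0,-0.4]],"twist":[0,0,0,0,0]}' 80 
python3 -m inch '{"gripper":[5,5,5,5,5],"dp":[[0,0,0],[0,0,0],[0,0,0],[0,0,0],[0,0,0]],"twist":[-0.5,-0.8,-1,-1,-1]}' >/dev/null
python3 -m inch '{"gripper":[5,5,5,5,5],"dp":[[0,0,0],[0,0,0],[0,0,0],[0,0,0],[0,0,0]],"twist":[-1,-1,-1,-1,-1]}' >/dev/null
python3 -m inch '{"gripper":[5,5,5,5,5],"dp":[[0,0,0],[0,0,0],[0,0,0],[0,0,0],[0,0,0]],"twist":[-1,-1,-1,-1,-1]}' >/dev/null
python3 -m inch '{"gripper":[5,5,5,5,5],"dp":[[0,0,0],[0,0,0],[0,0,0],[0,0,0],[0,0,0]],"twist":[-1,-1,-1,-1,-1]}' >/dev/null
python3 -m inch '{"gripper":[5,5,5,5,5],"dp":[[0,0,0],[0,0,0],[0,0,0],[0,0,0],[0,0,0]],"twist":[-1,-1,-1,-1,-1]}' >/dev/null
python3 -m inch '{"gripper":[5,5,5,5,5],"dp":[[0,0,0],[0,0,0],[0,0,0],[0,0,0],[0,0,0]],"twist":[-1,-1,-1,-1,-1]}' >/dev/null
python3 -m inch '{"gripper":[5,5,5],"dp":[[0,0,0],[0,0,0],[0,0,0]],"twist":[-0.9,-0.5,0]}'
python3 - <<'E'
from h import *
import cv2
p,r,s=tool();y=np.degrees(np.arctan2(*r.as_matrix()[1::-1,1]))
print(p,s['joint_pos'],y,'twist to go',(y+180-192.7+180)%360-180,r.inv().apply(np.r_[.4848,.1923,.21]-p)/.05,s['grip_width'])
E
```

```text
clock: 5.5
position: [0.4943, -0.1862, 0.2148]
eef_rot: [2.052, 2.374, 0.001]
contact_force: [0.8, -0.5, -2.6]
grip_width: 0.0146
finger_force: 83.1
clock: 8.8
position: [0.493, -0.1856, 0.2114]
eef_rot: [2.45, -1.966, -0.001]
contact_force: [-0.7, -0.9, -1.1]
grip_width: 0.0146
finger_force: 83.0
[ 0.49304954 -0.18556208  0.21142158] [-4.80372724e-01  2.86373929e-01 -9.97618163e-02  1.18549559e+00
 -5.68877228e-05 -2.26931436e+00] -167.50118357996226 twist to go 179.79881642003772 [-7.41383142 -1.47447227  0.03109283] 0.01456731879821467
```

```bash

python3 -m inch '{"gripper":[5,5,5,5,5],"dp":[[-0.5,-0.1,0],[-0.8,-0.16,0],[-0.9,-0.18,0],[-0.95,-0.19,0],[-0.95,-0.19,0]],"twist":[-0.03,0,0,0,0]}' 
python3 -m inch '{"gripper":[5,5,5,5,5],"dp":[[-0.95,-0.19,0],[-0.9,-0.18,0],[-0.8,-0.16,0],[-0.66,-0.12,0],[0,0,0]],"twist":[0,0,0,0,0]}' >/dev/null
python3 -m inch '{"gripper":[5,5],"dp":[[0,0,0],[0,0,0]],"twist":[0,0]}' 
python3 - <<'E'
from h import *
import cv2
p,r,s=tool();y=np.degrees(np.arctan2(*r.as_matrix()[1::-1,1]))
print(p,s['joint_pos'],y,r.inv().apply(np.r_[.4848,.1923,.21]-p)/.05,s['grip_width'])
a=[]
for n in ['top','scene']:
    c=capture(n);np.savez(n+'2.npz',**c);a.append(c['frame'])
t=cv2.resize(a[0][140:300,100:290],None,fx=2.1,fy=2.1,interpolation=3);q=cv2.resize(a[1][60:240,240:430],(399,378),interpolation=3)[:336]
cv2.imwrite('pics/p2.png',cv2.convertScaleAbs(np.hstack([t,q])[:,:,::-1],alpha=1.8))
E
```

```text
clock: 9.3
position: [0.488, 0.0249, 0.2117]
eef_rot: [-2.451, 1.965, -0.0]
contact_force: [0.9, 0.8, -1.1]
grip_width: 0.0145
finger_force: 82.9
clock: 10.0
position: [0.4837, 0.191, 0.2116]
eef_rot: [2.451, -1.964, 0.0]
contact_force: [0.4, 0.0, -1.7]
grip_width: 0.0144
finger_force: 82.9
[0.48367117 0.19102356 0.21159134] [ 2.54461900e-01  2.72623996e-01 -1.18003525e-01  1.18075416e+00
 -5.77981482e-04 -1.53640523e+00] -167.3908717176852 [-0.02000368 -0.02762297  0.03179921] 0.014358204845391607
```

View pics/p2.png

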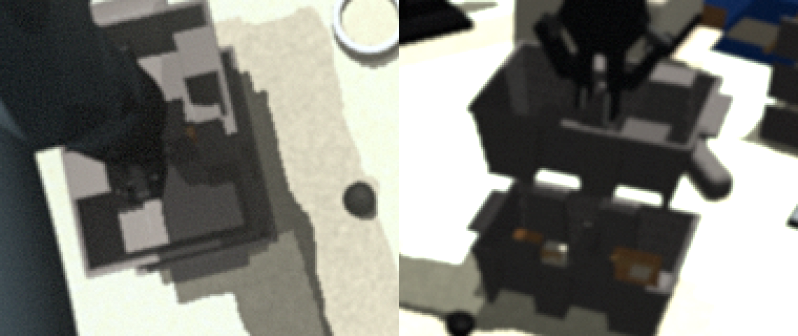

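The picture shows the empty tote held level above the loaded one, with its lip on the far side (right in the scene view). I'll lower it now.

```bash

python3 -m inch '{"gripper":[5,5,5,5,5],"dp":[[-0.02,-0.03,0.3],[0,0,0.4],[0,0,0.35],[0,0,0.25],[0,0,0.15]],"twist":[0,0,0,0,0]}' 
python3 -m inch '{"gripper":[5,5,5,5,5],"dp":[[0,0,0.08],[0,0,0.03],[0,0,0],[0,0,0.03],[0,0,0]],"twist":[0,0,0,0,0]}'
python3 -m inch '{"gripper":[5,5,5,5],"dp":[[0,0,0.03],[0,0,0],[0,0,0.03],[0,0,0]],"twist":[0,0,0,0]}'
```

```text
clock: 10.6
position: [0.4845, 0.1919, 0.1381]
eef_rot: [2.45, -1.964, -0.001]
contact_force: [0.1, 0.4, -2.0]
grip_width: 0.0148
finger_force: 83.0
clock: 11.1
position: [0.4853, 0.1933, 0.1326]
eef_rot: [-2.453, 1.962, -0.001]
contact_force: [0.7, 0.4, -1.9]
grip_width: 0.0144
finger_force: 83.0
clock: 11.5
position: [0.4849, 0.1931, 0.1291]
eef_rot: [2.453, -1.962, -0.0]
contact_force: [0.7, -0.4, -1.8]
grip_width: 0.0144
finger_force: 83.0
```

```bash

python3 -m inch '{"gripper":[5,5,5,5],"dp":[[0,0,0.02],[0,0,0],[0,0,0.02],[0,0,0]],"twist":[0,0,0,0]}'
python3 - <<'E'
from h import *
import cv2
c=capture('scene');cv2.imwrite('pics/s3.png',cv2.convertScaleAbs(cv2.resize(c['frame'][80:260,220:440],None,fx=3,fy=3,interpolation=3)[:,:,::-1],alpha=1.8))
E
```

```text
clock: 11.9
position: [0.485, 0.1931, 0.1272]
eef_rot: [2.453, -1.962, 0.0]
contact_force: [0.2, -1.6, -1.3]
grip_width: 0.0146
finger_force: 83.1
```

View pics/s3.png

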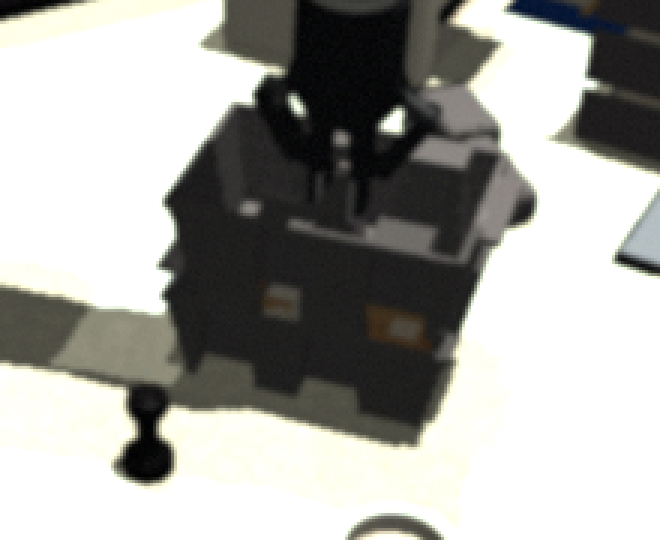

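The totes are aligned, one above the other, and almost touching. I'll lower until I feel contact.

```bash

python3 -m inch '{"gripper":[5,5,5],"dp":[[0,0,0.02],[0,0,0],[0,0,0]],"twist":[0,0,0]}'
python3 -m inch '{"gripper":[5,5,5],"dp":[[0,0,0.02],[0,0,0],[0,0,0]],"twist":[0,0,0]}'
```

```text
clock: 12.25
position: [0.485, 0.1931, 0.1271]
eef_rot: [-2.453, 1.962, -0.001]
contact_force: [-2.4, -1.0, 6.6]
grip_width: 0.0144
finger_force: 84.0
clock: 12.55
position: [0.485, 0.1931, 0.1271]
eef_rot: [-2.453, 1.962, -0.001]
contact_force: [-4.6, -2.2, 12.7]
grip_width: 0.0141
finger_force: 85.0
```

Contact is at exactly the expected height. I'll relax the press, open and retreat.

```bash

python3 -m inch '{"gripper":[5,5,16,20,30],"dp":[[0,0,-0.03],[0,0,0],[0,0,0],[0,0,0],[0,0,0]],"twist":[0,0,0,0,0]}' 20
python3 -m inch '{"gripper":[55,55,55,55,55],"dp":[[0,0,0],[0,0,0],[0,0,-0.2],[0,0,-0.4],[0,0,-0.8]],"twist":[0,0,0,0,0]}'
python3 -m inch '{"gripper":[55,55,55,55,55],"dp":[[0,0,-0.8],[0,0,-0.8],[0,0,-0.5],[0,0,0],[0,0,0]],"twist":[0,0,0,0,0]}'
python3 - <<'E'
from h import *
import cv2
w=capture('wrist');np.savez('w4.npz',**w);c=capture('scene')
cv2.imwrite('pics/f.png',cv2.convertScaleAbs(np.hstack([cv2.resize(w['frame'],(400,300)),cv2.resize(c['frame'][80:260,220:460],(400,300))])[:,:,::-1],alpha=1.6))
E
```

```text
clock: 13.05
position: [0.4851, 0.1932, 0.1266]
eef_rot: [2.453, -1.962, -0.0]
contact_force: [0.2, -0.2, -0.2]
grip_width: 0.0298
finger_force: 0.0
clock: 13.55
position: [0.4828, 0.1926, 0.1955]
eef_rot: [2.45, -1.959, -0.005]
contact_force: [0.1, 0.3, 0.6]
grip_width: 0.0549
finger_force: 0.0
clock: 14.05
position: [0.4855, 0.1933, 0.3027]
eef_rot: [-2.452, 1.961, -0.002]
contact_force: [-0.4, -0.5, 0.5]
grip_width: 0.0551
finger_force: 0.0
```

View pics/f.png

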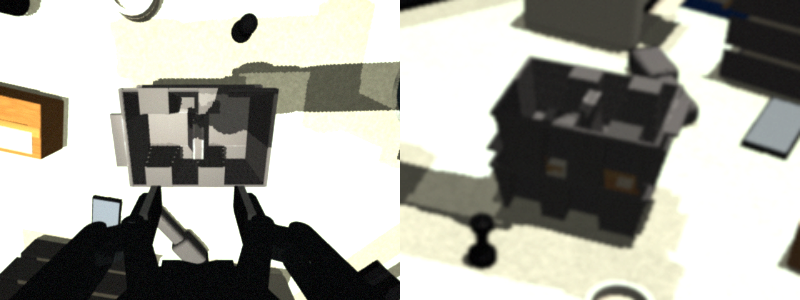

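The upper tote stands level and square on the loaded one, with its lip at the far end. The gripper is well clear.

```bash
python3 -c "
from plant import job_done
print(job_done())"
```

```text
the job is handed in; nothing more can be done
None
```

The empty tote is standing on the loaded tote's shoulders, turned end for end, and the gripper let go and backed clear; I handed the job in at about 14 s, and no verdict came back.

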